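Put the battery pack on its charger

ROBOT

A 7-joint arm with a two-finger parallel gripper is mounted at the origin on the work surface. World frame = base frame: x ahead of the robot, y to its left, z up, the work surface at z = 0. Lengths are in m, angles in rad, forces in N, time in s.
With the tool pointing down it reaches from about 0.35 to 0.9 m from the base axis. Payload 8.1 kg.
Tool frame: the origin (TCP) lies on the centre line of the jaws, within the pads' length; the fingertips stand 19 mm ahead of it and the grasp point (between the pads) is the TCP; z points along the fingers, y is the direction in which the jaws open and shut (so a half turn about z gives the same grasp; the last joint's range is limited). The gripper opens to 92 mm and grips with 3 to 60 N. Pads are 19 mm wide; open, the fingers measure 130 mm over their backs; the gripper's body (75 mm by 190 mm) begins 47 mm behind the grasp point.
Start: joints at [1.22, 0.434, 0.025, 1.573, -0.012, 1.134, -0.075], TCP at [0.153, -0.606, 0.246] pointing down, gripper open.
Joint ranges: [-2.62, 2.62], [-0.44, 2.09], [-1.27, 1.32], [0.08, 2.57], [-1.32, 4.46], [0.12, 2], [-2.74, 2.74]. Speed limits (rad/s): [2.22, 2.22, 3.01, 3.01, 3.14, 3.14, 3.14].

INTERFACE

Orientations are given as a rotation vector (axis times angle).
In Python, from cell import monitor, imaging, workorder, outline_of gives the robot as it stands.
- The arm moves only by the tool move_arm, never from a script. Its argument "series" is a list of rows, each a list of 6 numbers: the shift along the world's x, y, z in cm, then the turn, a rotation vector about the world's x, y, z in degrees. A call has 1 to 8 rows; each row shifts and turns the commanded pose from where the row before left it; what a row does not reach is not made up. A row lasts 1/10 s, in which the tool goes at most 50 mm and 8.59 degrees, less where a joint would pass 70% of its speed; a pose out of reach is approached as far as the arm can. A call with a gripper value outside its range is refused whole. "grip" is the opening, from 0 (shut) to 1 (fully open), set as the call begins (left out, the last holds). The fingers move at their own pace and stop on an object; "force" is the grip in N (left out, the last holds). Time passes only in rows, so rows that do not move let the fingers close. It gives the time, the measured TCP pose, the force and the opening at its end, in the units of the state.
- monitor.observe(): the state, without advancing time (a new reading comes with each control period).
- imaging.get_image(name): name is "scene" or "side" or "wrist"; returns a dict with "color" (384x512x3 uint8, red, green, blue), "fx", "fy", "cx", "cy" (pixels), "rvec" (rotation vector, rad) and "tvec" (3), from world to camera coordinates, as OpenCV has them; the wrist camera has in their place "mount" (4x4, takes a point from camera to tool coordinates, whose origin is the TCP and whose axes are the flange's). Camera axes: x right, y down, z forward; pixel columns grow to the right and rows downward; lengths in m; the calibration is good to about 2 mm. A picture is of the moment at which its call begins: read the wrist's pose just before it. There is no depth.
- workorder.sign_off(): hands the job in, once; it reports no verdict.
Trained networks look in the newest picture that a camera, given by its name, has taken for a name from the list of things; names that differ only in an ending like _2 or _b are one class to them, and where a whole thing is asked for, a point or a joint stands for the part that bears it (a point fixed in the world has none). Each returns a list of dicts, best first, with "p" (0 to 1); they miss things now and then, are a little off and sometimes report something else, mostly with a low value. They report only what shows in the picture. A call takes as long as a camera call. They do not tell look-alikes from the thing itself.
- outline_of(camera, thing): "mask" (384x512 bool, what is visible of it) and "rect" ([left, top, width, height] in pixels, round what is visible of it).
The state is a dict: "clock": time; "joints": joint angles; "dq": joint speeds; "joint_efforts": joint torques, N m; "position": TCP position; "ee_rot": TCP orientation; "force": force on the tool from outside, world axes, zero at the start; "ft_torque": the same for the moment, N m; "width": opening from 0.0 (shut) to 1.0 (fully open).
Only numpy, scipy, OpenCV 4.12 (cv2) and the standard library are available. Lean on these libraries where they do the work, as an engineer would, in place of code of your own. Each camera call takes 0.05 s, during which the arm holds its last target. There are 200 camera calls.

TASK

Put the loose battery pack on charge: tilt it so that its tongue hooks under the charger's lip, then swing the other end down and press it until it lies flat on the charger and the spring catch has snapped over its step. Leave the wrench, the blue block and the fuse box where they are.

Things in the scene. Friction and masses are not known exactly. Their poses are not given: they have to be found in the camera images.
- charger: Matte black charger 192 mm long (x -92 to 100), 80 mm wide, screwed to a narrow oak shelf (top 60 mm over the work surface). Origin at its underside, under the bed's centre; z up, x from lip end to catch end. Bed 18 mm up. At the catch end a block 29 mm high begins at x 71 mm; on it sit the grey catch and, beside that, cheeks 44 mm high from x 74 mm. Axes of the seated pack match.
- bed (a point): Centre of the charger's flat bed, on its surface; axes as the charger's. The seated pack's underside lies on it, with the pack's centre 25 mm above this point, give or take 2.5 mm along x and 3 mm along y. Low rails guide the pack's sides: inner faces at y +-32 mm, 6 mm higher than the bed, x -52 to 58 mm.
- lip_edge (a point): Middle of the lower edge of the charger's lip, 62.5 mm from the bed's centre towards -x and 11.5 mm over the bed; axes as the charger's. The lip is 6.5 mm thick (top 18 mm over the bed) and spans the charger's width. The slot under it is 11.5 mm high, 15.5 mm deep (towards -x, to the end wall) and 64 mm wide.
- catch (a joint): Grey spring catch, 26 mm wide on the centre line; 0 = sprung forward (rest), up to 0.010 m pushed back to +x. At 0 its nose is at x 63.5 mm with its underside 11.7 mm over the bed; a slope climbs from it to x 73.5 mm, 35 mm over the bed; grip top 38 mm. The step coming down pushes it back 6 mm, then it snaps over. Spring 2.5 to 5.5 N: press the pack's step end with 5 to 12 N.
- pack_center (a point): Centre of the battery pack: grey plastic block 120 (x) x 58 (y) x 50 (z) mm, ribbed sides, 0.5 kg, at first lying on its underside on the shelf. z out of its top, x from tongue end to step end. A tongue 14 mm long, 40 wide, 7 thick stands out at the x -60 mm end, a step 9 long, 30 wide, 10 thick at the +60 mm end, both level with the underside.
- pack_toe (a point): Middle of the tongue's end edge: 74 mm from the pack's centre, 3.5 mm over the underside; axes as the pack's. Flat, the pack (143 mm with tongue and step) is 8.5 mm too long for the gap between lip and catch block. Tilted 0.35 rad, step end up, the tongue goes in 6 mm and the step clears the catch; it goes in to 11 mm as the pack comes down flat.
- pack_heel (a point): Middle of the step's end edge on the pack: 69 mm from the pack's centre towards the step end, 5 mm over the underside; axes as the pack's.
- wrench: Bystander: chrome adjustable wrench, 200 mm long, 46 mm wide, 14 mm high, lying on the shelf; origin under its middle, x along it towards the jaws.
- bumper: Bystander: blue silicone bumper block, 50 x 90 x 40 mm, on the shelf; origin at the centre of its underside.
- fusebox: Bystander: green plastic flip-top box of spare fuses, closed, 79 x 114 x 36 mm, on the shelf; origin at the centre of its underside.
Things that resemble listed ones, but are neither listed nor needed, are in the scene too. Of the things shaped like the part that bears pack_center, the grey one is meant.

How it is judged:
By the outcome, as a careful person would: the job done as asked, in the order asked, and still so for the second after the job is handed in, with the robot touching nothing.
It also fails if it takes over 54 s, if anything falls off the work surface, if the arm or the gripper's body presses on something with over 40 N, if the wrist force passes 120 N, or if a joint passes its speed limit or range.

## Working session

There is one attempt and no reset: what is moved stays moved. The work goes in short steps, Python scripts to look and compute and a tool call to move; the robot and the scene stay as the last step left them, time stands still between calls to the robot, and variables do not carry over. Pictures are saved under pics/ and viewed, about 8 in all and at most 12, crops included, and the job is handed in when it is done.

Besides the shell and the picture viewer there is one more tool, called after "Request:" as name(argument=value, ...) on one line, values as JSON. move_arm: Moves the arm, as the interface text tells. Its arguments: {"type":"object","properties":{"series":{"type":"array"},"grip":{"type":"number"},"force":{"type":"number"}},"required":["series"]}

```bash
ls; mkdir -p pics; cat > h.py <<'E'
import numpy as np, cv2, sys
from cell import monitor, imaging, workorder, outline_of
from scipy.spatial.transform import Rotation as R
def cam(n):
    s=monitor.observe(); im=imaging.get_image(n)
    K=np.array([[im['fx'],0,im['cx']],[0,im['fy'],im['cy']],[0,0,1.]])
    if 'mount' in im:
        T=np.eye(4);T[:3,:3]=R.from_rotvec(s['ee_rot']).as_matrix();T[:3,3]=s['position']
        W=np.linalg.inv(T@np.array(im['mount']))
    else:
        W=np.eye(4);W[:3,:3]=R.from_rotvec(np.ravel(im['rvec'])).as_matrix();W[:3,3]=np.ravel(im['tvec'])
    return im['color'],K,W
def proj(P,K,W):
    p=np.atleast_2d(P)@W[:3,:3].T+W[:3,3]; q=p@K.T; return q[:,:2]/q[:,2:]
def onz(uv,z,K,W):
    uv=np.atleast_2d(uv).astype(float); d=np.c_[uv,np.ones(len(uv))]@np.linalg.inv(K).T@W[:3,:3]
    c=-W[:3,:3].T@W[:3,3]; return c+d*((z-c[2])/d[:,2])[:,None]
def save(n,img): cv2.imwrite('pics/'+n+'.png',cv2.cvtColor(img,cv2.COLOR_RGB2BGR))
E
python3 - <<'E'
from h import *
a=[]
for n in ['scene','side']:
    c,K,W=cam(n); a.append(c)
    print(n,'cam at',(-W[:3,:3].T@W[:3,3]).round(3))
    for t in ['charger','pack_center','wrench','bumper','fusebox']:
        for o in outline_of(n,t)[:3]:
            m=o['mask'];v,u=np.nonzero(m)
            print(t,round(o['p'],2),o['rect'],onz([u.mean(),v.mean()],.08,K,W)[0].round(3))
save('a',np.vstack([cv2.resize(a[0],(400,300)),cv2.resize(a[1],(400,300))])); save('scene',a[0]); save('side',a[1])
E
```

```text
pics
scene cam at [1.456 0.253 1.201]
charger 0.74 [289.2, 188.1, 33.0, 46.0] [0.549 0.169 0.08 ]
pack_center 0.94 [205.2, 141.9, 32.1, 19.4] [ 0.326 -0.249  0.08 ]
pack_center 0.87 [205.7, 180.5, 28.3, 32.8] [ 0.567 -0.155  0.08 ]
pack_center 0.72 [139.5, 134.4, 32.1, 22.5] [ 0.37  -0.538  0.08 ]
wrench 0.54 [243.3, 185.7, 26.1, 44.5] [0.587 0.006 0.08 ]
bumper 0.56 [367.2, 229.6, 26.2, 17.2] [0.591 0.456 0.08 ]
fusebox 0.61 [133.8, 168.1, 35.6, 17.5] [ 0.543 -0.458  0.08 ]
fusebox 0.51 [287.4, 186.0, 31.3, 48.2] [0.549 0.169 0.08 ]
side cam at [-0.225  0.763  0.784]
charger 0.73 [170.7, 189.6, 58.4, 44.8] [0.534 0.174 0.08 ]
pack_center 0.95 [242.5, 159.9, 27.5, 25.0] [ 0.57 -0.16  0.08]
pack_center 0.87 [352.5, 154.0, 15.9, 24.6] [ 0.281 -0.485  0.08 ]
pack_center 0.75 [324.9, 183.8, 25.0, 26.3] [ 0.234 -0.2    0.08 ]
wrench 0.83 [213.4, 181.4, 38.1, 27.1] [0.551 0.018 0.08 ]
bumper 0.7 [97.3, 235.1, 35.3, 34.0] [0.593 0.457 0.08 ]
fusebox 0.74 [174.5, 189.6, 56.3, 46.4] [0.532 0.174 0.08 ]
fusebox 0.55 [290.7, 138.0, 30.6, 18.7] [ 0.543 -0.46   0.08 ]
```

```bash
python3 - <<'E'
import cv2,numpy as np
a=cv2.imread('pics/scene.png')[110:270,110:420];b=cv2.imread('pics/side.png')[110:290,70:390]
f=lambda x:cv2.resize(x,(640,290),interpolation=cv2.INTER_CUBIC)
cv2.imwrite('pics/b.png',np.vstack([f(a),f(b)]))
E
```

```text
(no output)
```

View pics/b.png

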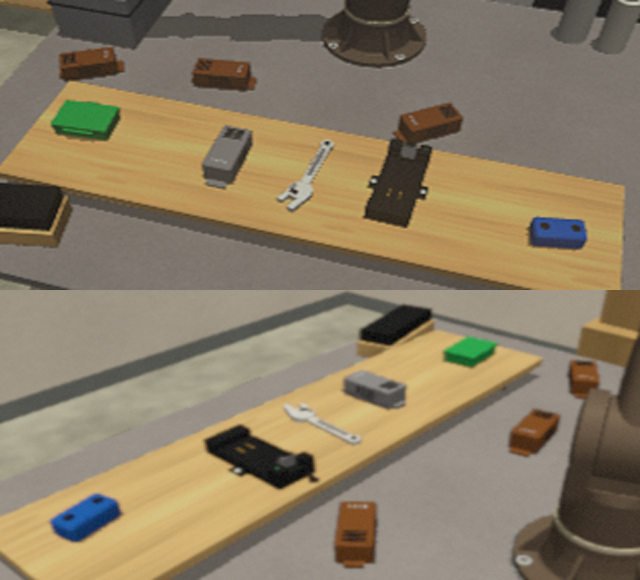

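The grey pack is at scene ~(220,197), in the full picture. The three look-alikes are orange-brown, at about (155,145), (221,151) and (317,177), and lie off the shelf. The grey one on the shelf fits the description. The charger's catch end faces the robot. Next I'll bring the wrist camera over the pack, and the crop from there will confirm which one it is.

Request:
move_arm(series=[[3,4,1,0,0,0],[3,4,1,0,0,0],[3,4,1,0,0,0],[3,4,1,0,0,0],[3,4,1,0,0,0],[3,4,1,0,0,0],[3,4,1,0,0,0],[3,4,1,0,0,0]], grip=1)

```text
clock: 1.4
position: [0.3894, -0.2904, 0.325]
ee_rot: [3.117, 0.388, 0.001]
force: [0.7, -1.3, -0.5]
width: 0.996
```

Request:
move_arm(series=[[4,3,0,0,0,0],[4,3,0,0,0,0],[4,3,0,0,0,0],[3,2,0,0,0,0],[0,0,0,0,0,0],[0,0,0,0,0,0]])

```text
clock: 2.0
position: [0.5389, -0.1816, 0.3238]
ee_rot: [-3.117, -0.391, 0.001]
force: [-0.6, 0.0, 0.0]
width: 1.0
```

```bash
python3 - <<'E'
from h import *
c,K,W=cam('wrist'); s=monitor.observe(); print({k:np.round(v,3) for k,v in s.items()})
print(R.from_rotvec(s['ee_rot']).as_matrix().round(2),'cam',(-W[:3,:3].T@W[:3,3]).round(3))
for t in ['pack_center','wrench','charger']:
    for o in outline_of('wrist',t)[:3]:
        v,u=np.nonzero(o['mask']); print(t,round(o['p'],2),o['rect'],onz([u.mean(),v.mean()],.085,K,W)[0].round(3))
save('w1',cv2.resize(c,(768,576)))
E
```

```text
{'clock': np.float64(2.05), 'joints': array([ 0.436,  0.307, -0.271,  1.576,  0.085,  1.27 , -1.172]), 'dq': array([ 0.02 , -0.013,  0.012,  0.01 , -0.   , -0.001, -0.   ]), 'joint_efforts': array([-1.7790e+00, -5.6930e+01, -3.4290e+00, -3.3466e+01, -2.1200e-01,
       -1.3700e-01, -4.1000e-02]), 'position': array([ 0.538, -0.183,  0.324]), 'ee_rot': array([ 3.117e+00,  3.880e-01, -1.000e-03]), 'force': array([ 0.441, -0.433,  0.395]), 'ft_torque': array([-0.007, -0.038,  0.005]), 'width': np.float64(1.0)}
[[ 0.97  0.24 -0.  ]
 [ 0.24 -0.97 -0.  ]
 [-0.    0.   -1.  ]] cam [ 0.619 -0.161  0.463]
pack_center 0.9 [210.9, 79.0, 66.2, 114.2] [ 0.568 -0.156  0.085]
pack_center 0.88 [0.0, 200.2, 53.9, 46.6] [0.375 0.107 0.085]
wrench 0.8 [96.2, 23.0, 61.1, 162.6] [ 0.58  -0.006  0.085]
charger 0.63 [0.0, 9.6, 35.8, 171.6] [0.55  0.124 0.085]
charger 0.6 [209.3, 78.9, 68.9, 111.9] [ 0.568 -0.156  0.085]
```

View pics/w1.png

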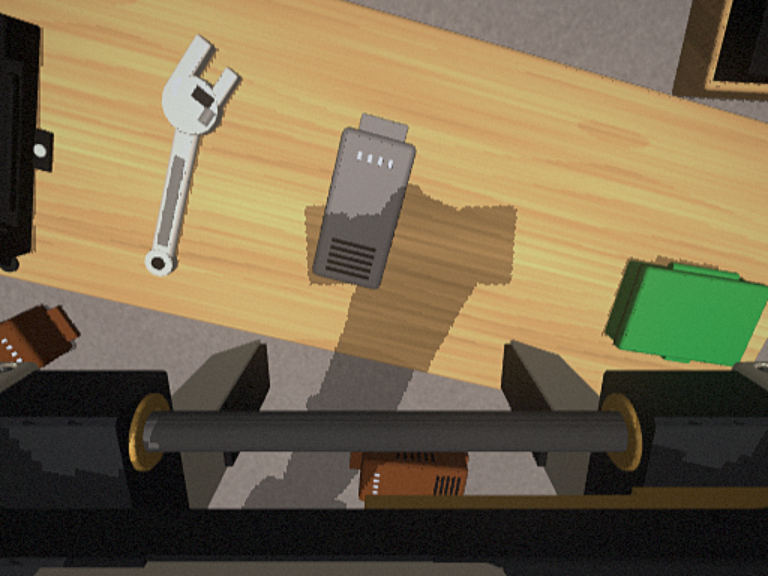

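The wrist view confirms it. The grey pack is at (364,208) with its tongue at (385,127) pointing away, 48 px wide against the body's 70 px, which matches 40/58. The tongue already faces the lip's direction. I'll take a second, closer view for the fit.

Request:
move_arm(series=[[-4,2,-3,0,0,0],[-4,2,-2,0,0,0],[0,0,0,0,0,0],[0,0,0,0,0,0]])

```text
clock: 2.6
position: [0.4597, -0.1441, 0.2763]
ee_rot: [3.117, 0.386, -0.001]
force: [0.9, -0.1, 0.9]
width: 0.998
```

```bash
cat > fit.py <<'E'
from h import *
from scipy.optimize import minimize
def box(x0,x1,y,z0,z1): return np.array([[x,s*y,z] for x in(x0,x1) for s in(-1,1) for z in(z0,z1)],float)/1000
PACK=[box(-60,60,29,-25,25),box(-74,-60,20,-25,-18),box(60,69,15,-25,-15)]
CH=[box(-92,100,40,0,18),box(-92,-62,40,0,36),box(71,100,40,0,29),box(74,100,40,0,44)]
def render(parts,q,K,W,S=4):
    Rz=R.from_euler('z',q[3]).as_matrix(); m=np.zeros((384*S,512*S),np.uint8)
    for b in parts:
        uv=proj(b@Rz.T+q[:3],K,W); h=cv2.convexHull(((uv+.5)*S*16).astype(np.int32)); cv2.fillConvexPoly(m,h,1,shift=4)
    return cv2.resize(m.astype(np.float32),(512,384),interpolation=cv2.INTER_AREA)
def fit(parts,views,q0,fixz=None):
    def f(q):
        q=np.array(q)
        if fixz is not None:q=np.r_[q[:2],fixz,q[2]]
        t=0
        for m,K,W in views:
            r=render(parts,q,K,W); t+=1-np.minimum(m,r).sum()/np.maximum(m,r).sum()
        return t/len(views)
    q0=np.array(q0,float)
    if fixz is not None:q0=q0[[0,1,3]]
    n=len(q0); st=np.full(n,.008); st[-1]=.12
    o=None
    for k in range(3):
        sx=np.vstack([q0]+[q0+st[i]*np.eye(n)[i]*(-1)**k for i in range(n)])
        o=minimize(f,q0,method='Nelder-Mead',options=dict(initial_simplex=sx,xatol=2e-4,fatol=1e-5)); q0=o.x; st=st/2
    return o.x.round(4),round(o.fun,3)
E
python3 - <<'E'
from fit import *
import pickle
c1,K1,W1=cam('wrist')
o=outline_of('wrist','pack_center'); 
for i in o[:3]: print(i['p'],i['rect'])
m=o[0]['mask']; v=[(m.astype(np.float32),K1,W1)]
for n in ['scene','side']:
    c,K,W=cam(n)
    for i in outline_of(n,'pack_center'):
        vv,uu=np.nonzero(i['mask']); p=onz([uu.mean(),vv.mean()],.085,K,W)[0]
        if np.hypot(*(p[:2]-[.568,-.157]))<.03: v.append((i['mask'].astype(np.float32),K,W)); break
pickle.dump(v,open('pack.pkl','wb'))
q0=[.568,-.157,.085,np.pi]
q0[3]=np.pi
print(monitor.observe()['position'],len(v))
for d in(-.15,.15):
  q0[3]=np.pi+d
  print(fit(PACK,v[:1],q0,.085)); print(fit(PACK,v,q0))
d=c1.copy(); d[m]=d[m]//2+[60,0,0]; save('w2',d)
E
```

```text
0.98 [0.0, 168.3, 59.8, 65.1]
0.62 [272.6, 299.9, 83.8, 28.1]
0.6 [252.7, 0.0, 93.0, 144.6]
[ 0.46257992 -0.14407901  0.27692048] 3
(array([ 0.568 , -0.157 ,  2.9916]), np.float64(1.0))
(array([ 0.5639, -0.1546,  0.0855,  3.1599]), np.float64(0.406))
(array([ 0.568 , -0.157 ,  3.2916]), np.float64(1.0))
(array([ 0.564 , -0.1547,  0.0856,  3.1589]), np.float64(0.406))
```

The top answer was a look-alike, and the grey pack (252,0) runs off the picture's top edge. I'll shift forward and select by position.

Request:
move_arm(series=[[4,-1,0,0,0,0],[0,0,0,0,0,0],[0,0,0,0,0,0]])

```text
clock: 3.2
position: [0.5023, -0.1537, 0.276]
ee_rot: [-3.117, -0.388, 0.0]
force: [-0.5, 0.5, -0.5]
width: 1.002
```

```bash
cat >> fit.py <<'E'
def views(names,thing,near,z):
    v=[];P=[]
    for n in names:
        c,K,W=cam(n)
        for i in outline_of(n,thing):
            vv,uu=np.nonzero(i['mask']); p=onz([uu.mean(),vv.mean()],z,K,W)[0]
            if np.hypot(*(p[:2]-near))<.06: v.append((i['mask'].astype(np.float32),K,W)); P.append((n,round(i['p'],2),np.round(i['rect'],1))); break
    print(P); return v,c
E
python3 - <<'E'
from fit import *
v,c=views(['scene','side','wrist'],'pack_center',[.566,-.157],.085)
for d in(-.2,.1):
  q0=[.566,-.157,.085,np.pi+d]
  print(fit(PACK,v[-1:],q0,.085),fit(PACK,v,q0))
q,_=fit(PACK,v,q0)
v2,_=views(['scene','side'],'charger',[.54,.17],.08)
for d in(-.2,.1):print('ch',fit(CH,v2,[.54,.17,.06,np.pi+d],.06),fit(CH,v2,[.54,.17,.06,np.pi+d]))
m,K,W=v[-1]; r=render(PACK,q,K,W); d=c.copy()
cs,_=cv2.findContours((r>.5).astype(np.uint8),0,2); cv2.drawContours(d,cs,-1,(255,0,0),1)
cs,_=cv2.findContours((m>.5).astype(np.uint8),0,2); cv2.drawContours(d,cs,-1,(0,255,0),1)
x=d[:220,170:430]; save('w3',cv2.resize(x,None,fx=2.6,fy=2.6,interpolation=cv2.INTER_NEAREST))
E
```

```text
[('scene', 0.97, array([207.2, 179.6,  25.7,  34.2])), ('side', 0.66, array([240.8, 160.8,  30.1,  25.9])), ('wrist', 0.9, array([236.8,  42.6,  84.1, 136.8]))]
(array([ 0.5628, -0.1555,  3.1284]), np.float64(0.028)) (array([ 0.563 , -0.1555,  0.0842,  3.1281]), np.float64(0.078))
(array([ 0.5628, -0.1555,  3.1284]), np.float64(0.028)) (array([ 0.563 , -0.1555,  0.0843,  3.1292]), np.float64(0.078))
[('scene', 0.89, array([288.7, 185.7,  33.1,  49.2])), ('side', 0.69, array([170.2, 189.1,  59.7,  46.8]))]
ch (array([0.547 , 0.1684, 3.1082]), np.float64(0.11)) (array([0.5457, 0.1697, 0.0624, 3.1131]), np.float64(0.107))
ch (array([0.5471, 0.1685, 3.1074]), np.float64(0.11)) (array([0.5454, 0.1699, 0.0628, 3.1193]), np.float64(0.108))
```

View pics/w3.png

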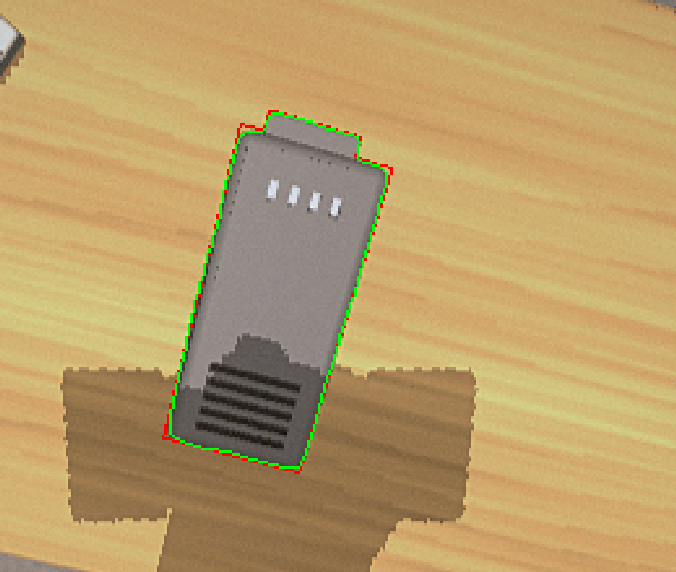

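The fit matches tightly: pack at (0.563, -0.156), z 0.084 (0.085 expected), yaw ≈ π. Now a closer look at the charger, squaring the tool on the way.

Request:
move_arm(series=[[0,4,1,0,0,-4],[0,4,1,0,0,-4],[0,4,1,0,0,-4],[0,4,0,0,0,-3],[0,4,0,0,0,0],[0,4,0,0,0,0],[-1,4,0,0,0,0],[-1,4,0,0,0,0]])

```text
clock: 4.5
position: [0.481, 0.168, 0.3064]
ee_rot: [-3.141, 0.023, -0.0]
force: [0.8, 0.8, 0.4]
width: 1.0
```

Request:
move_arm(series=[[0,0,0,0,0,0],[0,0,0,0,0,0]])

```text
clock: 4.7
position: [0.4811, 0.1673, 0.3064]
ee_rot: [3.141, -0.018, 0.0]
force: [-0.6, -0.6, -0.7]
width: 1.002
```

```bash
python3 - <<'E'
from fit import *
import pickle
v,c=views(['scene','side','wrist'],'charger',[.546,.17],.08)
q0=[.546,.169,.06,3.11]
print(fit(CH,v[-1:],q0,.06),fit(CH,v,q0))
q,_=fit(CH,v[-1:],q0,.06); q=np.r_[q[:2],.06,q[2]]
m,K,W=v[-1]; pickle.dump((v[-1],q),open('ch1.pkl','wb')); d=c.copy()
Rz=R.from_euler('z',q[3]).as_matrix()
for b in CH:
    u=(proj(b@Rz.T+q[:3],K,W)*16).astype(int)
    for i in range(8):
        for j in (1,2,4):
            if i^j>i: cv2.line(d,tuple(map(int,u[i])),tuple(map(int,u[i^j])),(255,0,0),1,shift=4)
cs,_=cv2.findContours((m>.5).astype(np.uint8),0,2); cv2.drawContours(d,cs,-1,(0,255,0),1)
print(monitor.observe()['position'],monitor.observe()['ee_rot']); save('w4raw',c)
save('w4',cv2.resize(d[:260,120:400],None,fx=2.3,fy=2.3,interpolation=cv2.INTER_CUBIC))
E
```

```text
[('scene', 0.92, array([287.7, 188.8,  33.3,  46.9])), ('side', 0.78, array([173. , 192.5,  56.5,  42.7])), ('wrist', 0.66, array([210.1,  22.5,  84.6, 180.9]))]
(array([0.5452, 0.1679, 3.1126]), np.float64(0.073)) (array([0.5465, 0.1682, 0.0603, 3.1144]), np.float64(0.089))
[0.48183307 0.16529311 0.30631811] [ 3.14115488e+00 -2.53084865e-02  8.18753884e-05]
```

View pics/w4.png

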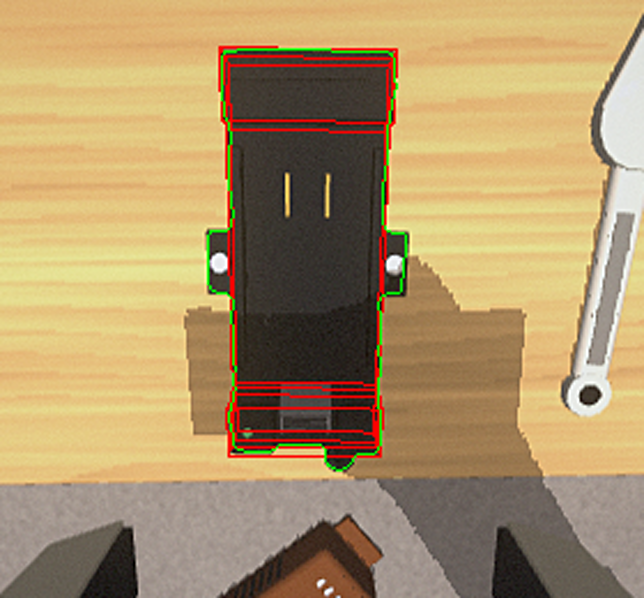

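Overlay: the body, lip (row ~50) and rails line up. The unmodelled screw ears (218/394,263) and the cable (340,465) bias the x fit, so I'll refit without them and check against the raw edges.

```bash
python3 - <<'E'
from fit import *
import fit as F,pickle
(m,K,W),q=pickle.load(open('ch1.pkl','rb'))
m=cv2.morphologyEx(m,cv2.MORPH_OPEN,np.ones((45,1))); m[160:]=0
old=F.render
def rr(*a):
    r=old(*a); r[160:]=0; return r
F.render=rr
print(F.fit(CH,[(m,K,W)],q,.06),F.fit(CH,[(m,K,W)],q))
q,_=F.fit(CH,[(m,K,W)],q,.06); q=np.r_[q[:2],.06,q[2]]
c=cv2.cvtColor(cv2.imread('pics/w4raw.png'),cv2.COLOR_BGR2RGB); S=3
d=cv2.resize(c[10:215,200:305],None,fx=S*2,fy=S,interpolation=cv2.INTER_CUBIC)
d=np.clip(d.astype(float)*2.2,0,255).astype(np.uint8)
Rz=R.from_euler('z',q[3]).as_matrix()
def ln(a,b,col):
    u=proj(np.array([a,b])/1000@Rz.T+q[:3],K,W); u=((u+.5-[200,10])*[S*2,S]); cv2.line(d,*[tuple(map(int,x)) for x in u],col,1)
for x,z in((-62.5,36),(-92,36)): ln((x,-40,z),(x,40,z),(255,0,0))
for y in(-32,32): ln((-52,y,24),(58,y,24),(0,255,0))
ln((71,-40,29),(71,40,29),(0,255,255)); ln((74,-40,44),(74,40,44),(255,255,0)); ln((73.5,-13,53),(73.5,13,53),(255,0,255)); ln((100,-40,29),(100,40,29),(0,0,255))
save('w5',d[:600])
E
```

```text
(array([0.545 , 0.1675, 3.1072]), np.float64(0.044)) (array([0.5475, 0.1679, 0.0482, 3.1064]), np.float64(0.026))
```

View pics/w5.png

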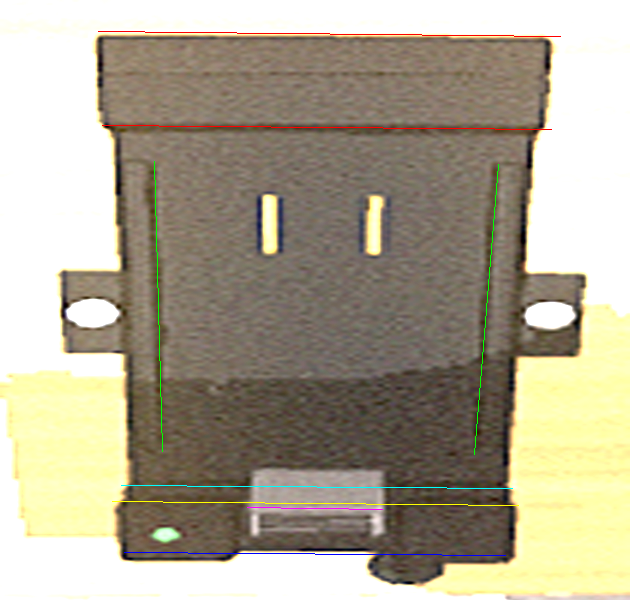

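Lip front edge, rails and cheeks agree to about 1 px (~0.8 mm). Charger: (0.5445, 0.168), z 0.06, yaw 3.110. Back to the pack.

Request:
move_arm(series=[[1,-4,0,0,0,0],[1,-4,0,0,0,0],[1,-4,0,0,0,0],[1,-4,0,0,0,0],[1,-4,0,0,0,0],[1,-4,0,0,0,0],[1,-4,0,0,0,0],[1,-4,0,0,0,0]])

```text
clock: 5.8
position: [0.5614, -0.1561, 0.3064]
ee_rot: [3.141, -0.024, 0.0]
force: [0.2, 0.8, 0.7]
width: 1.002
```

Request:
move_arm(series=[[0,0,-4,0,0,0],[0,0,-4,0,0,0],[0,0,-4,0,0,0],[0,0,0,0,0,0],[0,0,0,0,0,0],[0,0,0,0,0,0]])

```text
clock: 6.4
position: [0.5629, -0.1539, 0.1887]
ee_rot: [3.141, -0.023, 0.005]
force: [-0.3, -0.6, 1.3]
width: 1.001
```

```bash
python3 - <<'E'
from h import *
for i in range(4):
    c,K,W=cam('wrist'); s=monitor.observe(); print(s['position'].round(4),s['ee_rot'].round(3))
E
```

```text
[ 0.5629 -0.1539  0.1888] [ 3.141 -0.022  0.006]
[ 0.5628 -0.1538  0.1887] [ 3.141 -0.022  0.006]
[ 0.5626 -0.1537  0.1884] [ 3.141 -0.022  0.005]
[ 0.5623 -0.1537  0.188 ] [ 3.141 -0.022  0.004]
```

Request:
move_arm(series=[[0,-0.1,-4,0,0,0],[0,-0.1,-3,0,0,0],[0,0,-2.6,0,0,0],[0,0,0,0,0,0],[0,0,0,0,0,0]])

```text
clock: 7.1
position: [0.5619, -0.1555, 0.0912]
ee_rot: [3.142, -0.022, 0.001]
force: [0.1, -0.2, 0.2]
width: 1.0
```

Request:
move_arm(series=[[0,0,0,0,0,0],[0,0,0,0,0,0],[0,0,0,0,0,0],[0,0,0,0,0,0],[0,0,0,0,0,0],[0,0,0,0,0,0]], grip=0.3, force=30)

```text
clock: 7.7
position: [0.5616, -0.1557, 0.0907]
ee_rot: [3.141, -0.022, 0.001]
force: [-1.7, 0.0, 4.7]
width: 0.63
```

Gripped (0.63 = 58 mm). Lift and carry over, tilting by 20° on the way.

Request:
move_arm(series=[[0,0,2,0,0,0],[0,0,3,0,0,0],[0,0,3,0,0,0],[0,0,3,0,0,0],[0,0,0,0,0,0]])

```text
clock: 8.2
position: [0.5633, -0.1557, 0.2037]
ee_rot: [3.14, -0.022, 0.009]
force: [0.8, 0.7, -4.3]
width: 0.629
```

Request:
move_arm(series=[[-0.2,4,0,0.1,2.5,-0.2],[-0.3,4,0,0.1,2.5,-0.2],[-0.2,4,0,0.1,2.5,-0.2],[-0.3,4,0,0.1,2.5,-0.2],[-0.2,4,0,0.1,2.5,-0.2],[-0.3,4,0,0.1,2.5,0],[-0.2,4,0,0,2.5,0],[-0.3,4,0,0,2.5,0]])

```text
clock: 9.0
position: [0.5408, 0.1656, 0.1984]
ee_rot: [-3.087, 0.051, 0.55]
force: [0.9, 0.4, -5.8]
width: 0.63
```

Request:
move_arm(series=[[0,0,0,0,0,0],[0,0,0,0,0,0],[0,0,0,0,0,0]])

```text
clock: 9.3
position: [0.5413, 0.1631, 0.199]
ee_rot: [-3.088, 0.052, 0.547]
force: [0.4, -0.8, -5.1]
width: 0.631
```

```bash
python3 - <<'E'
from h import *
c,K,W=cam('side'); s=monitor.observe(); M=R.from_rotvec(s['ee_rot']).as_matrix()
print(s['position'].round(4),s['force'],s['width'],M.round(3))
print('want tool z', (-np.sin(.35)).round(3), 'yaw',np.degrees(np.arctan2(M[1,1],M[0,1])),'tilt',np.degrees(np.arcsin(M[2,0])))
w,K2,W2=cam('wrist')
save('s6',np.hstack([cv2.resize(c[130:260,130:260],(400,400)),cv2.resize(w,(400,400))]))
E
```

```text
[0.5414 0.1629 0.1994] [ 0.17573727 -0.0880405  -4.84165487] 0.6261770826249095 [[ 0.939 -0.034 -0.343]
 [-0.032 -0.999  0.011]
 [-0.343  0.    -0.939]]
want tool z -0.343 yaw -91.95013018965885 tilt -20.049137838707317
```

View pics/s6.png

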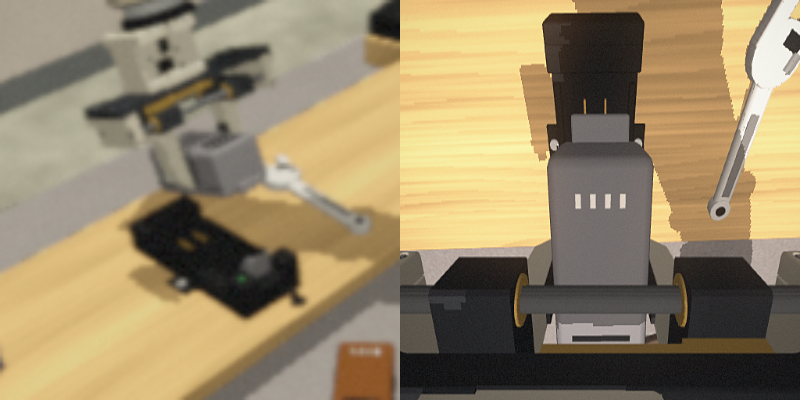

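Tilted 20° and held square. The wrist view shows the tongue at (600,127) slightly right of the lip's centre (593,40), consistent with the 5 mm y error. I'll correct that and descend.

Request:
move_arm(series=[[0,0.3,-2,0,0,0],[0,0.2,-2,0,0,0],[0,0,-1.2,0,0,0],[0,0,-0.7,0,0,0],[0,0,0,0,0,0],[0,0,0,0,0,0]])

```text
clock: 10.0
position: [0.5419, 0.1693, 0.1419]
ee_rot: [-3.087, 0.05, 0.543]
force: [0.5, 0.3, -4.1]
width: 0.632
```

```bash
cat > look.py <<'E'
from fit import *
def look(name,ch=(.5445,.168,.06,3.110)):
    w,K,W=cam('wrist'); s=monitor.observe(); M=R.from_rotvec(s['ee_rot']).as_matrix()
    print('pos',s['position'].round(4),'F',s['force'].round(1),'w',s['width'].round(3),'tilt',np.degrees(np.arcsin(M[2,0])).round(2))
    C=R.from_euler('z',ch[3]).as_matrix(); t=C.T@(s['position']-ch[:3])*1000-[0,0,18]
    Rl=C.T@M@np.diag([-1,-1,1])@np.diag([1,1,-1.]); Rl=C.T@np.c_[-M[:,0],M[:,1],-M[:,2]]
    print('TCP in bed frame mm',t.round(1))
    for n,p in dict(toe_bottom=(-75.3,0,-30.7),toe_top=(-75.3,0,-23.7),heel_bot=(67.7,0,-30.7)).items(): print(n,(t+Rl@p).round(1))
    sd,Ks,Ws=cam('side')
    save(name,np.hstack([cv2.resize(w[:230,130:380],(435,400),interpolation=cv2.INTER_CUBIC),cv2.resize(sd[170:245,155:240],(365,400),interpolation=cv2.INTER_CUBIC)]))
E
python3 -c "from look import *;look('s7')"
```

```text
Traceback (most recent call last):
  File "look.py", line 4, in look
    print('pos',s['position'].round(4),'F',s['force'].round(1),'w',s['width'].round(3),'tilt',np.degrees(np.arcsin(M[2,0])).round(2))
                                                                   ^^^^^^^^^^^^^^^^
AttributeError: 'float' object has no attribute 'round'
```

```bash
sed -i "s/s\['width'\].round(3)/round(float(s['width']),3)/" look.py; python3 -c "from look import *;look('s7')"
```

```text
pos [0.542  0.1695 0.1422] F [ 0.6 -0.7 -5. ] w 0.628 tilt -19.93
TCP in bed frame mm [ 2.6 -1.4 64.2]
toe_bottom [-57.8  -1.5   9.6]
toe_top [-60.1  -1.5  16.2]
heel_bot [76.7 -1.5 58.4]
```

View pics/s7.png

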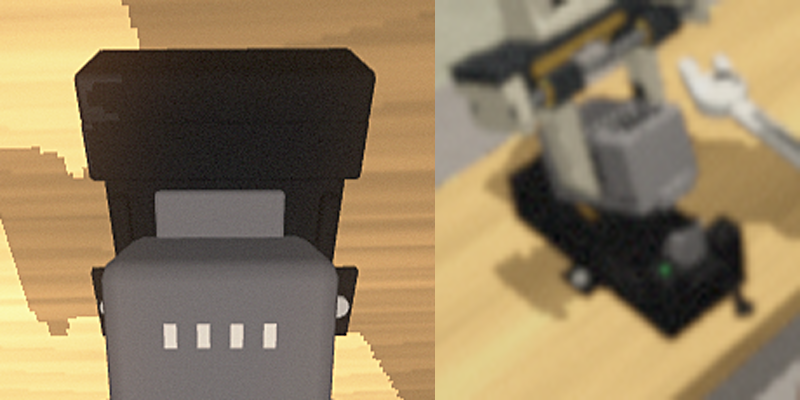

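The tongue (155–285, centre 220) sits 5 px left of the lip's centre (225), about 1.5 mm, which agrees with the computed -1.4 mm. Correct it, go down just off the bed, then slide in.

Request:
move_arm(series=[[-0.2,-0.1,0,0,0,0],[0,-0.05,-0.4,0,0,0],[0,0,-0.4,0,0,0],[0,0,0,0,0,0],[0,0,0,0,0,0]])

```text
clock: 10.65
position: [0.5394, 0.1679, 0.1332]
ee_rot: [-3.087, 0.05, 0.545]
force: [-0.8, 0.3, -5.4]
width: 0.632
```

```bash
python3 -c "from look import *;look('s8')"
```

```text
pos [0.5394 0.1679 0.1332] F [ 0.1  0.8 -5.2] w 0.63 tilt -20.03
TCP in bed frame mm [ 5.1  0.3 55.2]
toe_bottom [-55.1   0.2   0.6]
toe_top [-57.5   0.2   7.2]
heel_bot [79.2  0.2 49.6]
```

Request:
move_arm(series=[[0.4,0,0.05,0,0,0],[0.4,0,0,0,0,0],[0.2,0,0,0,0,0],[0.1,0,0,0,0,0],[0,0,0,0,0,0],[0,0,0,0,0,0]])

```text
clock: 11.35
position: [0.5503, 0.168, 0.1338]
ee_rot: [-3.087, 0.05, 0.545]
force: [0.8, -0.3, -5.2]
width: 0.63
```

```bash
python3 -c "from look import *;look('s9')"
```

```text
pos [0.5503 0.1679 0.1338] F [-0.7 -0.1 -4.5] w 0.63 tilt -20.02
TCP in bed frame mm [-5.8 -0.1 55.8]
toe_bottom [-66.1  -0.1   1.2]
toe_top [-68.5  -0.1   7.8]
heel_bot [68.3 -0.2 50.2]
```

View pics/s9.png

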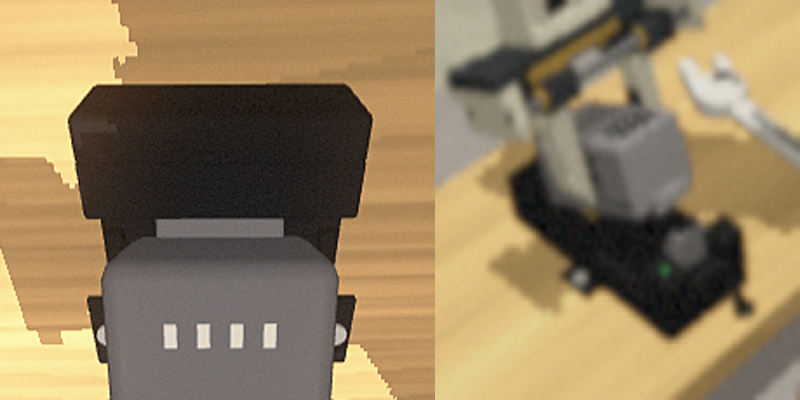

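The tongue is under the lip: the exposed length shrank from 47 to 19 px, centred, with no contact force. Now swing down about the toe, 10° first.

Request:
move_arm(series=[[-0.1,0,-0.28,-0.08,-2.5,0],[-0.1,0,-0.28,-0.08,-2.5,0],[-0.1,0,-0.3,-0.08,-2.5,0],[-0.1,0,-0.3,-0.08,-2.5,0],[0,0,0,0,0,0],[0,0,0,0,0,0]])

```text
clock: 12.05
position: [0.5471, 0.1681, 0.1228]
ee_rot: [-3.125, 0.05, 0.273]
force: [3.1, 1.1, -4.4]
width: 0.632
```

```bash
python3 -c "from look import *;look('s10')"
```

```text
pos [0.5473 0.168  0.1227] F [ 3.   0.6 -4. ] w 0.628 tilt -9.98
TCP in bed frame mm [-2.8 -0.1 44.7]
toe_bottom [-71.6  -0.1   1.4]
toe_top [-72.8  -0.1   8.3]
heel_bot [69.2 -0.2 26.2]
```

Fx = +3 N is the catch starting to push back, as expected. Continue to 5°, then flat.

Request:
move_arm(series=[[-0.1,0,-0.35,-0.08,-2.5,0],[-0.1,0,-0.35,-0.08,-2.5,0],[0,0,0,0,0,0],[0,0,0,0,0,0]])

```text
clock: 12.55
position: [0.5453, 0.1679, 0.1153]
ee_rot: [-3.135, 0.051, 0.137]
force: [6.0, 0.5, -8.1]
width: 0.631
```

```bash
python3 -c "from look import *;look('s11')"
```

```text
pos [0.5455 0.1679 0.1152] F [ 6.9  0.9 -7.7] w 0.633 tilt -5.01
TCP in bed frame mm [-1.   0.1 37.2]
toe_bottom [-73.3   0.1   0.1]
toe_top [-73.9   0.1   7. ]
heel_bot [69.1 -0.  12.6]
```

Request:
move_arm(series=[[-0.05,0,-0.34,-0.08,-2.5,0],[0,0,0,0,0,0],[-0.05,0,-0.34,-0.08,-2.5,0],[0,0,0,0,0,0],[0,0,0,0,0,0]])

```text
clock: 13.15
position: [0.543, 0.1679, 0.1087]
ee_rot: [-3.14, 0.05, 0.004]
force: [-1.7, -0.2, 2.8]
width: 0.631
```

```bash
python3 -c "from look import *;look('s12')"
```

```text
pos [0.543  0.1679 0.1087] F [-2.4 -0.5  2.7] w 0.628 tilt -0.16
TCP in bed frame mm [ 1.5  0.1 30.7]
toe_bottom [-73.7   0.1  -0.2]
toe_top [-73.7   0.1   6.8]
heel_bot [69.3  0.1  0.2]
```

The catch force has vanished (Fx 6.9 → -2.4) and the pack reads flat, which suggests it snapped. I'll release, raise and look.

Request:
move_arm(series=[[0,0,0,0,0,0],[0,0,0,0,0,0],[0,0,0,0,0,0],[0,0,0,0,0,0]], grip=1)

```text
clock: 13.65
position: [0.5434, 0.1679, 0.1083]
ee_rot: [-3.14, 0.05, 0.0]
force: [-0.5, 0.3, -0.5]
width: 0.927
```

Request:
move_arm(series=[[0,0,2,0,0,0],[0,0,4,0,0,0],[-2,0,4,0,0,0],[-2,0,4,0,0,0],[-2,0,2,0,0,0],[0,0,0,0,0,0],[0,0,0,0,0,0]])

```text
clock: 14.35
position: [0.4836, 0.1678, 0.2686]
ee_rot: [-3.14, 0.05, -0.002]
force: [0.0, 0.5, -0.1]
width: 0.999
```

```bash
python3 - <<'E'
from fit import *
v,c=views(['scene','side','wrist'],'pack_center',[.544,.168],.103)
print(fit(PACK,v[-1:],[.544,.168,.103,3.11],.103),fit(PACK,v,[.544,.168,.103,3.11])); print(monitor.observe()['position'],monitor.observe()['width'])
_,K,W=v[-1]; u=proj([[.45,.168,.1]],K,W)[0]; print(u)
d=cv2.resize(c[20:270,110:410],(780,600),interpolation=cv2.INTER_CUBIC); save('s13',np.clip(d*1.6,0,255).astype(np.uint8))
E
```

```text
[('scene', 0.96, array([288.6, 192.6,  23.9,  28.7])), ('side', 0.91, array([179.7, 190.8,  32.5,  30.3])), ('wrist', 0.82, array([222.9,  48. ,  66.3, 133.9]))]
(array([0.5434, 0.1677, 3.1192]), np.float64(0.078)) (array([0.5442, 0.1679, 0.1009, 3.1243]), np.float64(0.17))
[0.48353778 0.16768689 0.26735348] 1.0005100078450764
[256.93723021 205.4914933 ]
```

View pics/s13.png

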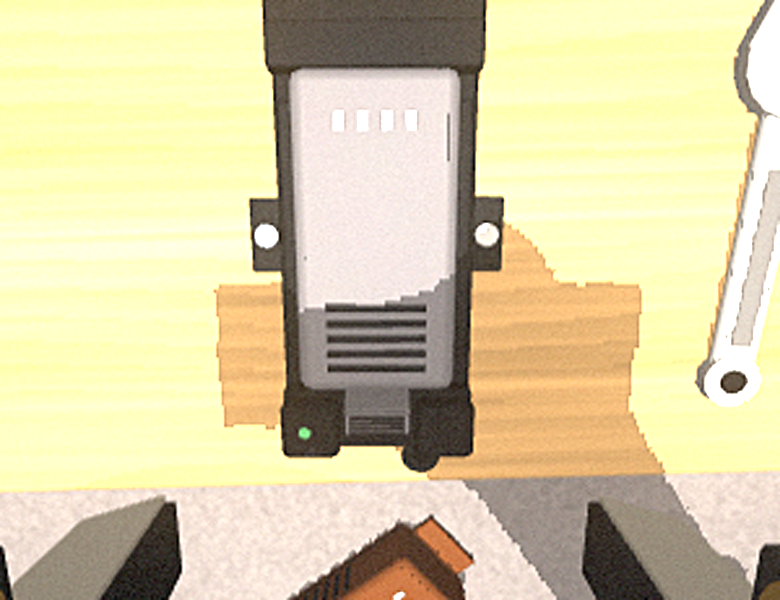

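The pack lies flat in the bed between the rails, fit at (0.543, 0.168). Its step end is under the grey catch (345–410, 390–445), which stands about 8 px from the cheek end as it did at rest before. I'll press the step end with shut fingers to be sure.

Request:
move_arm(series=[[0.8,0,-4,0,0,0],[0.8,0.1,-4,0,0,0],[0,0,-2,0,0,0],[0,0,-1,0,0,0],[0,0,0,0,0,0],[0,0,0,0,0,0],[0,0,0,0,0,0]], grip=0)

```text
clock: 15.35
position: [0.5003, 0.1693, 0.1597]
ee_rot: [-3.139, 0.05, -0.003]
force: [-0.4, -0.1, -0.7]
width: 0.439
```

Request:
move_arm(series=[[0,0,-0.3,0,0,0],[0,0,-0.3,0,0,0],[0,0,-0.2,0,0,0],[0,0,0,0,0,0],[0,0,0,0,0,0]])

```text
clock: 15.85
position: [0.4994, 0.1689, 0.1504]
ee_rot: [-3.14, 0.05, 0.0]
force: [-0.7, -0.4, 0.7]
width: 0.022
```

Request:
move_arm(series=[[0,0,-0.2,0,0,0],[0,0,-0.1,0,0,0],[0,0,0,0,0,0],[0,0,0,0,0,0]])

```text
clock: 16.25
position: [0.4995, 0.1689, 0.1474]
ee_rot: [-3.14, 0.05, -0.0]
force: [0.4, 0.5, 1.2]
width: 0.007
```

Request:
move_arm(series=[[0,0,-0.1,0,0,0],[0,0,0,0,0,0],[0,0,0,0,0,0]])

```text
clock: 16.55
position: [0.4995, 0.169, 0.1473]
ee_rot: [-3.14, 0.05, -0.001]
force: [-3.9, -1.7, 11.0]
width: 0.007
```

Contact came at tip height 0.1283, against 0.128 expected for a seated pack, and 11 N moved nothing. I'll retreat and do a last check.

Request:
move_arm(series=[[0,0,1,0,0,0],[0,0,4,0,0,0],[-1,0,4,0,0,0],[-1,0,3,0,0,0],[0,0,0,0,0,0],[0,0,0,0,0,0]])

```text
clock: 17.15
position: [0.4797, 0.169, 0.2673]
ee_rot: [-3.139, 0.05, -0.003]
force: [0.5, -0.2, 0.0]
width: 0.004
```

```bash
python3 - <<'E'
from h import *
c,K,W=cam('wrist'); save('s14',np.hstack([np.clip(cv2.resize(c[20:270,110:410],(480,400),interpolation=cv2.INTER_CUBIC)*1.6,0,255).astype(np.uint8),cv2.resize(cam('side')[0][180:250,160:230],(320,400),interpolation=cv2.INTER_CUBIC)]))
print(monitor.observe()['force'].round(1))
E
```

```text
[-0.1 -0.2  0.7]
```

View pics/s14.png

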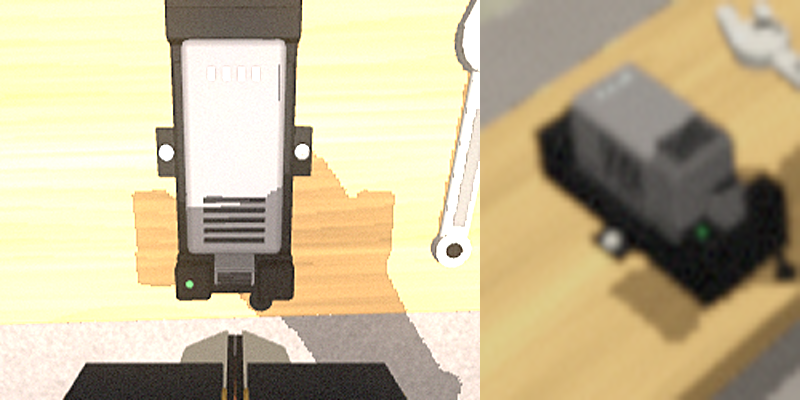

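The pack is flat in both views: parallel to the bed, and the catch (235,268) sits against its step end. The wrench is where it was. Handing in.

```bash
python3 -c "from cell import workorder; print(workorder.sign_off())"
```

```text
the job is handed in; nothing more can be done
None
```

The grey battery pack is on the charger, and I handed the job in at about 17 s. I gripped it by its sides, tilted it 20°, slid its tongue under the lip and swung it down flat. After letting go, I pressed the step end with 11 N using shut fingers.

**Checks that agreed**
- **Catch:** its push rose to about 7 N during the swing, then vanished as the pack came flat. In the pictures the catch is back at its rest position over the step.
- **Seating:** under the 11 N press the pack's top stood at 0.1283 m (0.128 expected) and did not sink further. The wrist view puts the pack's centre about 1 mm from the bed's centre along x, and less than that along y.
- **Clearance:** the robot is clear of everything.

**Checks that were weaker or disagreed**
- **Charger x position:** single-view fits differed by 1–2 mm; I settled on a value from the lip and cheek edges.
- **Pack height after seating:** the three-camera fit read 0.101 m against 0.103 m expected, and it matched the pictures poorly. I trusted the contact height instead.
- **Snap:** I inferred this from the forces and pictures; I did not read the catch joint itself.
- **Bystanders:** I didn't touch the wrench, blue block or fuse box. Only the wrench was in the last pictures, and I did not re-measure any of them.

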